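# Feel for the concealed tile catch of the gas cut-off box

## Task

One of the five identical white tiles in the row on top of the low steel gas cut-off box is a concealed spring catch: feel along the row with the closed fingertips, pressing each tile in turn, until you find the one that gives, and press it in fully so that the metal lid beside the row springs up. Then take your hand away, leaving the lid standing open and the catch sprung back. Only press: do not lift, knock over or push away the sugar pot, glass cup, comal or spatula.

Things in the scene. Friction and masses are not known exactly. Their poses are not given: they have to be found in the camera images.
- box: Low stainless gas cut-off box fixed on the counter, 200 mm along its x, 260 mm along its y, flat top 50 mm high; origin at the centre of its underside, z up, its -x side towards the robot, turned by up to 0.35 rad. Along the near side of its top runs the tile row; behind that (x from -39 to 92 mm) lies the flush aluminium lid, 131 by 240 mm, hinged on its far (+x) edge, latched shut.
- tile_row (a point): Centre of the middle tile's face, 48.5 mm above the counter, axes as the box's. Five identical white tiles, each 39 mm square, in a row along y at y = -92, -46, 0, 46, 92 mm, their faces 1.5 mm below the steel strip around them, with 5 mm wide steel bars between. Four are rigid, one is the catch: which one changes from run to run and cannot be seen.
- catch (a joint): How far the catch tile is pressed straight down, in m: 0 at rest, 0.006 fully in. A spring of about 1.6 N at first touch, 4 to 5 N fully in, returns it when let go; the lid is unlatched beyond about 0.003. The value does not tell which tile it is.
- lid (a joint): Opening angle of the lid in rad: 0 shut, about 1.1 fully open (stop). Once unlatched its spring swings it up in about a second and holds it there; its free edge then stands about 165 mm above the counter. It cannot be opened while latched.
- sugar_pot: Bystander: loose blue ceramic sugar pot with a white hinged lid, 88 mm across, 92 mm tall, 0.45 kg; origin at the centre of its underside. Stands to the right (-y) of the box.
- cup: Bystander: loose glass cup, 70 mm across the rim, 85 mm tall, 0.2 kg; origin at the centre of its underside. Stands to the right (-y) of the box, farther from the robot than the sugar pot.
- comal: Bystander: loose round dark steel griddle, 256 mm across, 16 mm tall (20 mm at its wire handle), about 1 kg; origin at the centre of its underside. Lies to the left (+y) of the box.
- spatula: Bystander: loose red nylon spatula, 260 mm long, lying flat beyond the far (+x) side of the box; origin on its underside, long axis x.

How it is judged:
On the way:
1. the catch tile is pressed in by the fingers (value of joint catch above 0.003 m and contact force between the fingers and anything else above 0.5 N), for 0.02 s.
At the end, for the whole second after the job is handed in: The lid stands open by more than 0.8 rad and at rest, the catch tile has sprung back to within 1 mm of rest, and the sugar pot, cup, comal and spatula are within 25 mm of where they started, pot and cup upright within 0.35 rad (value of joint lid above 0.8 rad and value of joint catch below 0.001 m and velocity of joint lid between -0.1 and 0.1 rad/s and distance of each of sugar_pot, cup, comal, spatula from where it was at the start of the episode below 0.025 m and angle between each of sugar_pot, cup's own z axis and vertical below 0.35 rad); the robot touches nothing.
It fails at once if a bystander (sugar pot, cup, comal, spatula) is pushed more than 25 mm from its place (distance of any of sugar_pot, cup, comal, spatula from where it was at the start of the episode above 0.025 m).
It fails at once if a bystander is lifted more than 20 mm (height (world z) of any of sugar_pot, cup, comal, spatula above 0.02 m).
It fails at once if the sugar pot or the cup is tipped by more than 0.35 rad (angle between any of sugar_pot, cup's own z axis and vertical above 0.35 rad).
It also fails if it takes over 48 s, if anything falls off the work surface, if the arm or the gripper's body presses on something with over 40 N, if the wrist force passes 120 N, or if a joint passes its speed limit or range.

## Robot

A 6-joint arm with a two-finger parallel gripper is mounted at the origin on the work surface. World frame = base frame: x ahead of the robot, y to its left, z up, the work surface at z = 0. Lengths are in m, angles in rad, forces in N, time in s.
With the tool pointing down it reaches from about 0.35 to 0.975 m from the base axis. Payload 4.9 kg.
Tool frame: the origin (TCP) lies where the fingers leave the gripper's body, on its centre line; the fingertips stand 73 mm ahead of it and the grasp point (between the pads) lies 54 mm ahead of it; z points along the fingers, y is the direction in which the jaws open and shut (so a half turn about z gives the same grasp; the last joint's range is limited). The gripper opens to 85 mm and grips with 20 to 120 N. Pads are 22 mm wide; open, the fingers measure 114 mm over their backs; the gripper's body (76 mm by 85 mm) begins 54 mm behind the grasp point. The pads swing forward as they close: fully open they stand 13 mm farther back than shut.
Start: joints at [-1.238, 0.053, 1.613, -0, 1.476, -0.119], TCP at [0.273, -0.562, 0.304] pointing down, gripper open.
Joint ranges: [-3.01, 3.01], [-1.01, 2.22], [0.06, 2.58], [-1.02, 4.17], [0.09, 2.62], [-3.14, 3.14]. Speed limits (rad/s): [2.57, 2.57, 3.14, 3.14, 3.14, 3.14].

## Interface

Orientations are given as a rotation vector (axis times angle).
In Python, from station import monitor, vision, workorder gives the robot as it stands.
- The arm moves only by the tool arm_command, never from a script. Its argument "rows" is text: rows parted by semicolons, each of 6 numbers parted by spaces: the shift along the world's x, y, z in mm, then the turn, a rotation vector about the world's x, y, z in degrees. In form: tx ty tz wx wy wz; .... A call has 1 to 12 rows; each row is the pose to reach, as a shift and turn from the pose measured when the call began; what a row does not reach only later rows make up. A row lasts 1/8 s, in which the tool goes at most 62.5 mm and 10.7 degrees, less where a joint would pass 70% of its speed; a pose out of reach is approached as far as the arm can. A call with a gripper value outside its range is refused whole. "jaw" is the opening, from 0 (shut) to 1 (fully open), set as the call begins (left out, the last holds). The fingers move at their own pace and stop on an object; "squeeze" is the grip in N (left out, the last holds). Time passes only in rows, so rows that repeat a pose let the fingers close. It gives the time, the measured TCP pose, the force and the opening at its end, in the units of the state.
- monitor.get_obs(): the state, without advancing time (a new reading comes with each control period).
- vision.get_image(name): name is "side" or "top"; returns a dict with "frame" (384x512x3 uint8, red, green, blue), "vfov" (degrees; the focal length in pixels is half the picture's height over the tangent of half this angle, whatever the lens; pixels are square), "cx", "cy" (the principal point, pixels), "R" (3x3) and "t" (3): a world point X has camera coordinates R X + t. Camera axes: x right, y down, z forward; pixel columns grow to the right and rows downward; lengths in m; the calibration is good to about 2 mm. A picture is of the moment at which its call begins. There is no depth.
- workorder.finish_job(): hands the job in, once; it reports no verdict.
The state is a dict: "t": time; "q": joint angles; "dq": joint speeds; "effort": joint torques, N m; "tool_pos": TCP position; "tool_rot": TCP orientation; "contact_force": force on the tool from outside, world axes, zero at the start; "wrist_torque": the same for the moment, N m; "opening": finger opening in m.
Only numpy, scipy, OpenCV 4.12 (cv2) and the standard library are available. Lean on these libraries where they do the work, as an engineer would, in place of code of your own. Each camera call takes 0.05 s, during which the arm holds its last target. There are 200 camera calls.

## Working session

There is one attempt and no reset: what is moved stays moved. The work goes in short steps, Python scripts to look and compute and a tool call to move; the robot and the scene stay as the last step left them, time stands still between calls to the robot, and variables do not carry over. Pictures are saved under pics/ and viewed, about 8 in all and at most 12, crops included, and the job is handed in when it is done.

Besides the shell and the picture viewer there is one more tool, called after "Call:" as name(argument=value, ...), one argument or row to a line, values as JSON. arm_command: Moves the arm, as the interface text tells. Its arguments: {"type":"object","properties":{"rows":{"type":"string"},"jaw":{"type":"number"},"squeeze":{"type":"number"}},"required":["rows"]}

```bash
mkdir -p pics; python3 - <<'E'
from station import monitor, vision
import cv2,numpy as np,pickle
o=monitor.get_obs();print(o)
d={}
for n in("top","side"):
    i=vision.get_image(n);d[n]=i
    cv2.imwrite(f"pics/{n}0.png",i["frame"][:,:,::-1]);print(n,i["vfov"],i["cx"],i["cy"],i["R"],i["t"])
pickle.dump(d,open("im0.pkl","wb"))
E
```

```text
{'t': 0.0, 'q': array([-1.23798469e+00,  5.33619792e-02,  1.61427317e+00,  1.26117495e-05,
        1.47598801e+00, -1.18995692e-01]), 'dq': array([-0.00127391,  0.00103392,  0.00070846,  0.00110364,  0.00235314,
        0.00021781]), 'effort': array([ 4.65891062e-04, -3.93673682e+01, -3.70177889e+01, -7.39309166e-05,
        7.07517276e-03,  2.98202082e-06]), 'tool_pos': array([ 0.27272258, -0.56184292,  0.30267213]), 'tool_rot': array([-3.05980286e+00, -7.03222047e-01,  3.20521621e-04]), 'contact_force': array([ 0.03118602,  1.11264707, -0.41061181]), 'wrist_torque': array([0.05848228, 0.01335804, 0.00235801]), 'opening': 0.0856846203166061}
top 56.76681540176728 260.9112887489835 190.89053387223115 [[ 0.01381428 -0.99922221  0.03693435]
 [-0.99439464 -0.01760119 -0.10425689]
 [ 0.10482589 -0.03528708 -0.99386435]] [0.05225731 0.65601881 0.79215524]
side 45.13439220790476 257.87162664322466 194.2828978068789 [[ 0.99845192 -0.05271303  0.01775107]
 [-0.02743631 -0.7443619  -0.66721257]
 [ 0.04838402  0.66569265 -0.74465582]] [-0.65547004  0.11742707  1.24980028]
```

View pics/top0.png

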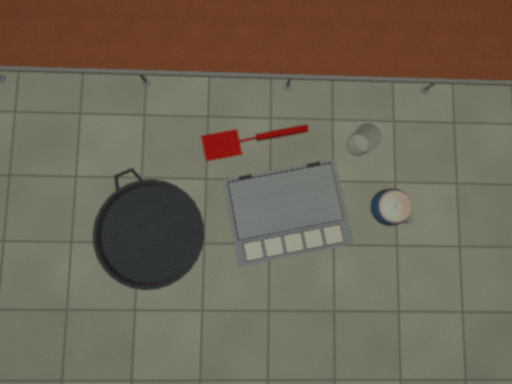

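View pics/side0.png

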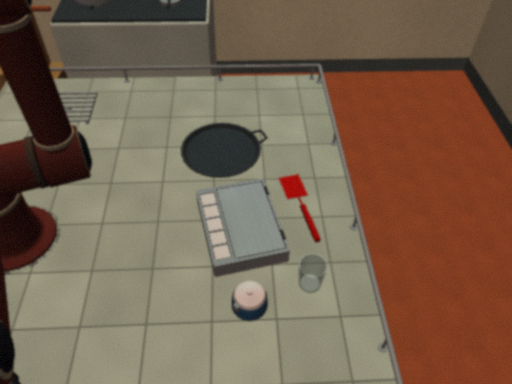

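The top view shows the tiles at about (254,250), (274,246), (293,242), (313,239) and (333,235). The pot is at (392,206), the cup at (363,139), and the lid lies on the far side of the row. Next I'll measure the tiles in both views.

```bash
cat > h.py <<'E'
import numpy as np,cv2
def ray(i,uv,z):
    f=192/np.tan(np.radians(i["vfov"]/2)); uv=np.atleast_2d(uv)
    d=np.c_[(uv[:,0]-i["cx"])/f,(uv[:,1]-i["cy"])/f,np.ones(len(uv))]@i["R"]
    c=-i["R"].T@i["t"]; return c+d*((z-c[2])/d[:,2])[:,None]
E
python3 - <<'E'
import pickle
from h import *
d=pickle.load(open("im0.pkl","rb"))
for n,(x0,y0,x1,y1) in dict(top=(236,222,348,264),side=(195,188,235,262)).items():
    i=d[n];g=i["frame"][y0:y1,x0:x1].min(2)
    g=cv2.resize(g,None,fx=4,fy=4,interpolation=cv2.INTER_CUBIC)
    th,b=cv2.threshold(g,0,255,cv2.THRESH_OTSU)
    for th in (th,th+10,th+20):
        b=(g>th).astype(np.uint8);_,_,s,c=cv2.connectedComponentsWithStats(b)
        k=[j for j in range(1,len(s)) if 1000<s[j,4]<8000]
        if len(k)==5:break
    uv=(c[k]+.5)/4-.5+[x0,y0]
    P=ray(i,uv,.0485);P=P[np.argsort(P[:,1])];print(n,th,s[k,4]);print(P.round(4))
    if len(k)>2: v=P[-1]-P[0];print("centre",P.mean(0),"yaw",np.arctan2(-v[0],v[1]),"len",np.linalg.norm(v))
i=d["top"]
print(ray(i,[[392,206]],.09),ray(i,[[357,145]],.0),ray(i,[[148,234]],.01))
E
```

```text
top 121.0 [4195 4245 4336 4379 4364]
[[ 0.5575 -0.1012  0.0485]
 [ 0.548  -0.0562  0.0485]
 [ 0.5388 -0.0113  0.0485]
 [ 0.5294  0.0335  0.0485]
 [ 0.52    0.0784  0.0485]]
centre [ 0.53873236 -0.01135714  0.0485    ] yaw 0.2055980362140487 len 0.1834101538967464
side 148.0 [1798 1989 2070 2258 2399]
[[ 0.5572 -0.1022  0.0485]
 [ 0.5477 -0.057   0.0485]
 [ 0.5381 -0.0116  0.0485]
 [ 0.5288  0.033   0.0485]
 [ 0.5198  0.0786  0.0485]]
centre [ 0.53831835 -0.01182018  0.0485    ] yaw 0.2043968634360632 len 0.18460891415019898
[[ 0.62104584 -0.22215502  0.09      ]] [[ 0.77707572 -0.17504945  0.        ]] [[0.55184144 0.32380427 0.01      ]]
```

Call:
arm_command(
  rows="30 50 0 0 0 -7; 60 98 -10 0 0 -14.1; 90 147 -20 0 0 -14.1; 120 196 -30 0 0 -14.1; 150 245 -40 0 0 -14.1; 180 295 -60 0 0 -14.1; 210 344 -80 0 0 -14.1; 240 393 -100 0 0 -14.1; 265 435 -120 0 0 -14.1; 281 459 -140 0 0 -14.1; 281 459 -155 0 0 -14.1; 281 459 -155 0 0 -14.1",
  jaw=0,
  squeeze=30,
)

```text
t: 1.6
tool_pos: [0.5524, -0.1029, 0.1459]
tool_rot: [-3.122, -0.322, 0.006]
contact_force: [-0.1, -0.5, 0.4]
opening: 0.0003
```

Call:
arm_command(
  rows="1 0 -6 0 0 0; 1 0 -12 0 0 0; 1 0 -18 0 0 0; 1 0 -20 0 0 0; 1 0 -20 0 0 0",
)

```text
t: 2.22
tool_pos: [0.5533, -0.103, 0.1257]
tool_rot: [-3.122, -0.322, 0.006]
contact_force: [-0.8, 0.0, 0.1]
opening: 0.0
```

```bash
python3 - <<'E'
from station import vision
import cv2,numpy as np
a=vision.get_image("top")["frame"][180:290,210:370];b=vision.get_image("side")["frame"][160:290,180:340]
f=lambda x:cv2.resize(x,(640,int(x.shape[0]*4)),interpolation=cv2.INTER_CUBIC)
cv2.imwrite("pics/c1.png",cv2.resize(np.vstack([f(a),f(b)]),(400,600))[:,:,::-1])
cv2.imwrite("pics/c2.png",f(b)[:,:,::-1])
E
```

```text
(no output)
```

View pics/c2.png

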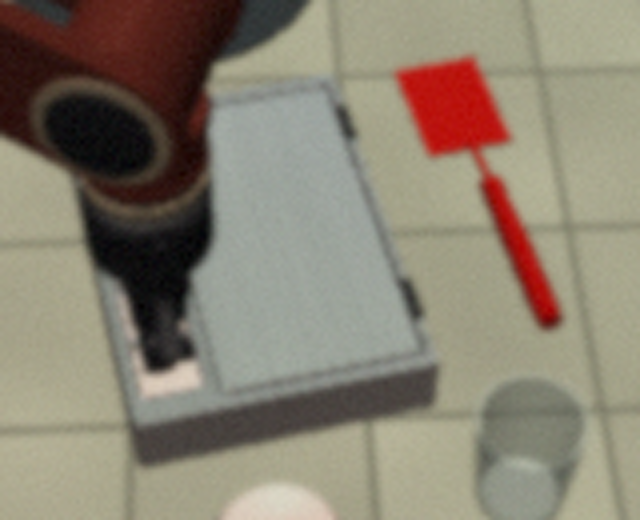

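The side crop shows the closed tips at about (165,355), just over the nearest tile, whose visible edge is at (170,380). I'll press gently in small steps.

Call:
arm_command(
  rows="0 0 -2 0 0 0; 0 0 -4 0 0 0; 0 0 -5 0 0 0; 0 0 -5 0 0 0; 0 0 -5 0 0 0",
)

```text
t: 2.95
tool_pos: [0.5535, -0.1029, 0.1212]
tool_rot: [-3.122, -0.322, 0.005]
contact_force: [-0.3, -0.5, 1.9]
opening: -0.0001
```

Call:
arm_command(
  rows="0 0 -1 0 0 0; 0 0 -2 0 0 0; 0 0 -2 0 0 0; 0 0 -2 0 0 0",
)

```text
t: 3.45
tool_pos: [0.5536, -0.103, 0.1211]
tool_rot: [-3.122, -0.323, 0.007]
contact_force: [-6.5, 2.3, 13.2]
opening: -0.0002
```

Tile 1 is rigid: 13 N with no travel. The face height matches at z = 0.1212. Next is tile 2.

Call:
arm_command(
  rows="0 0 8 0 0 0; -5 23 10 0 0 0; -9.4 45 8 0 0 0; -9.4 45 4 0 0 0; -9.4 45 1 0 0 0; -9.4 45 -1 0 0 0; -9.4 45 -2 0 0 0; -9.4 45 -2 0 0 0; -9.4 45 -2 0 0 0",
)

```text
t: 4.58
tool_pos: [0.5441, -0.0576, 0.1211]
tool_rot: [-3.12, -0.322, 0.011]
contact_force: [-8.9, 5.2, 15.7]
opening: -0.0003
```

Tile 2 is rigid too. Next is tile 3.

Call:
arm_command(
  rows="0 0 8 0 0 0; -5 23 10 0 0 0; -9.4 45 8 0 0 0; -9.4 45 4 0 0 0; -9.4 45 1 0 0 0; -9.4 45 -1 0 0 0; -9.4 45 -2 0 0 0; -9.4 45 -2 0 0 0; -9.4 45 -2 0 0 0",
)

```text
t: 5.7
tool_pos: [0.535, -0.0133, 0.1211]
tool_rot: [-3.119, -0.32, 0.014]
contact_force: [-7.7, 1.2, 13.6]
opening: -0.0001
```

Call:
arm_command(
  rows="0 0 8 0 0 0; -5 23 10 0 0 0; -9.6 46 8 0 0 0; -9.6 46 4 0 0 0; -9.6 46 1 0 0 0; -9.6 46 -1 0 0 0; -9.6 46 -2 0 0 0; -9.6 46 -2 0 0 0; -9.6 46 -2 0 0 0",
)

```text
t: 6.82
tool_pos: [0.5257, 0.0319, 0.1211]
tool_rot: [-3.119, -0.319, 0.016]
contact_force: [-7.9, 0.0, 14.5]
opening: -0.0004
```

Tile 4 is rigid, so the catch should be tile 5. I'll check that it gives and then press it in fully.

Call:
arm_command(
  rows="0 0 8 0 0 0; -5 23 10 0 0 0; -9.6 46 8 0 0 0; -9.6 46 4 0 0 0; -9.6 46 1 0 0 0; -9.6 46 -1 0 0 0; -9.6 46 -2 0 0 0; -9.6 46 -2 0 0 0; -9.6 46 -2 0 0 0",
)

```text
t: 7.95
tool_pos: [0.5163, 0.0777, 0.1192]
tool_rot: [-3.12, -0.319, 0.015]
contact_force: [-0.3, -0.7, 1.3]
opening: -0.0
```

It gives: 2 mm of travel at 1.3 N. Pressing fully.

Call:
arm_command(
  rows="0 0 -1 0 0 0; 0 0 -2 0 0 0; 0 0 -3 0 0 0; 0 0 -4 0 0 0; 0 0 -5 0 0 0; 0 0 -5 0 0 0; 0 0 -5 0 0 0",
)

```text
t: 8.82
tool_pos: [0.5165, 0.0777, 0.1151]
tool_rot: [-3.12, -0.319, 0.015]
contact_force: [-2.5, -1.3, 7.7]
opening: 0.0001
```

The tile is bottomed at 6 mm. Retreating up and back towards the robot.

Call:
arm_command(
  rows="0 0 4 0 0 0; -3 0 12 0 0 0; -10 0 22 0 0 0; -25 0 40 0 0 0; -45 0 65 0 0 0; -65 0 95 0 0 0; -80 0 125 0 0 0; -90 0 150 0 0 0; -90 0 150 0 0 0; -90 0 150 0 0 0; -90 0 150 0 0 0; -90 0 150 0 0 0",
)

```text
t: 10.32
tool_pos: [0.4262, 0.0777, 0.2638]
tool_rot: [-3.119, -0.318, 0.019]
contact_force: [-0.5, 0.6, -0.6]
opening: 0.0001
```

```bash
python3 - <<'E'
from station import vision,monitor
import cv2
cv2.imwrite("pics/s3.png",vision.get_image("side")["frame"][:,:,::-1])
cv2.imwrite("pics/t3.png",vision.get_image("top")["frame"][:,:,::-1])
o=monitor.get_obs();print(o["tool_pos"],o["contact_force"],o["t"])
E
```

```text
[0.42639152 0.07771715 0.26430892] [ 0.5374128   0.3639015  -0.06637772] 10.425
```

View pics/s3.png

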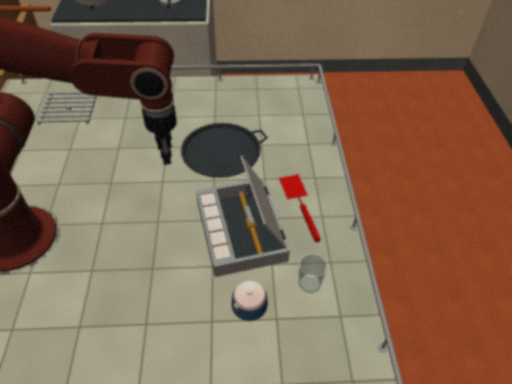

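View pics/t3.png

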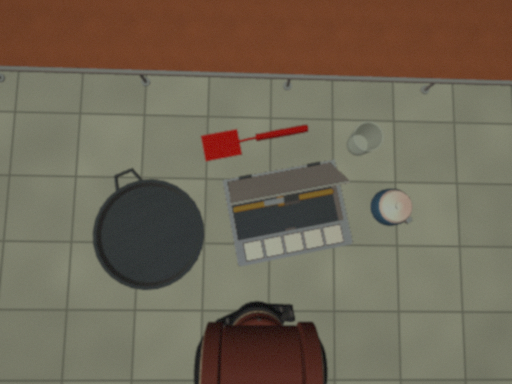

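Both views show the lid standing open (top edge at about (245,158) in the side view). All five tiles are visible, the arm is clear, and the bystanders haven't moved (pot (392,206), cup (363,139), comal (148,234)). I'll let it settle for a second, then hand in.

Call:
arm_command(
  rows="0 0 0 0 0 0; 0 0 0 0 0 0; 0 0 0 0 0 0; 0 0 0 0 0 0; 0 0 0 0 0 0; 0 0 0 0 0 0; 0 0 0 0 0 0; 0 0 0 0 0 0",
)

```text
t: 11.42
tool_pos: [0.4264, 0.0777, 0.2643]
tool_rot: [-3.119, -0.319, 0.018]
contact_force: [-0.5, -0.9, -0.0]
opening: -0.0001
```

```bash
python3 -c "
from station import workorder
print(workorder.finish_job())"
```

```text
the job is handed in; nothing more can be done
None
```

The catch was the fifth tile, at the +y end of the row. I pressed it in fully, the lid sprang open, and I handed the job in at about 11.4 s with the arm clear. The hand-in reported no verdict.

- **Finding it:** I pressed the tiles in order from the -y end with the closed fingertips. The first four were rigid, taking 13–16 N with no travel. The fifth gave 2 mm at about 1.3 N, then bottomed at about 6 mm with 7.7 N.
- **Last checks:** after I backed the hand away, both camera views showed the lid standing open and the pot, cup, comal and spatula where they started. Measured contact force was within sensor noise of zero.
- **Not measured:** I judged the lid angle and the catch's return by eye from the pictures only. No check failed or disagreed.

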